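# Turn and scan the kitchen filler panels

### The arm

A 6-joint arm with a two-finger parallel gripper is mounted at the origin on the work surface. World frame = base frame: x ahead of the robot, y to its left, z up, the work surface at z = 0. Lengths are in mm, angles in rad, forces in N, time in s.
With the tool pointing down it reaches from about 300 to 775 mm from the base axis. Payload 14.6 kg.
Tool frame: the origin (TCP) lies on the front face of the gripper's body, between the roots of the fingers; the fingertips stand 97 mm ahead of it and the grasp point (between the pads) lies 78 mm ahead of it; z points along the fingers, y is the direction in which the jaws open and shut (so a half turn about z gives the same grasp; the last joint's range is limited). The gripper opens to 94 mm and grips with 3 to 60 N. Pads are 16 mm wide; open, the fingers measure 119 mm over their backs; the gripper's body (75 mm by 177 mm) begins 78 mm behind the grasp point.
Start: joints at [1.142, 0.3, 1.521, -0, 1.321, -0.067], TCP at [194.674, 514.385, 302.646] pointing down, gripper open.
Joint ranges: [-3.03, 3.03], [-0.79, 2.21], [0.23, 2.52], [-1.04, 4.18], [0, 3.07], [-2.55, 2.55]. Speed limits (rad/s): [2.22, 2.22, 2.57, 3.14, 3.14, 3.14].

### API

Orientations are given as [roll, pitch, yaw] about the fixed x, y, z axes, in that order (R = Rz(yaw) Ry(pitch) Rx(roll)).
In Python, from cell import manip, eyes, finder gives the robot as it stands.
- The arm moves only by the tool drive_tool, never from a script. Its argument "rows" is a list of rows, each an object with "offset": the shift along the tool's x, y, z in mm, a list of three; "spin": the turn about the tool's z in degrees; "jaw": the finger opening in mm, from 0 to 94. In form: [{"offset": [dx, dy, dz], "spin": spin, "jaw": jaw}, ...]. A call has 1 to 20 rows; each row shifts and turns the commanded pose from where the row before left it, along the tool's axes as they then stand; what a row does not reach is not made up. A row lasts 1/10 s, in which the tool goes at most 50 mm and 8.59 degrees, less where a joint would pass 70% of its speed; a pose out of reach is approached as far as the arm can. A call is refused whole if a number of a shift passes 50 or a number of a turn 8.59, either way. A call with a gripper value outside its range is refused whole. The fingers move at their own pace and stop on an object; "force" is the grip in N (left out, the last holds). Time passes only in rows, so rows that do not move let the fingers close. It gives the time, the measured TCP pose, the force and the opening at its end, in the units of the state.
- manip.read_state(): the state, without advancing time (a new reading comes with each control period).
- eyes.camera(name): name is "side" or "top" or "wrist"; returns a dict with "color" (480x640x3 uint8, blue, green, red), "depth" (480x640 float32, mm along the optical axis (not along the pixel's ray), 0 where there is no reading), "vfov" (degrees; the focal length in pixels is half the picture's height over the tangent of half this angle, whatever the lens; pixels are square), "cx", "cy" (the principal point, pixels), "D" ([k1, k2, p1, p2, k3] as OpenCV has them; the pictures are not rectified), "rvec" (rotation vector, rad) and "tvec" (3), from world to camera coordinates, as OpenCV has them. Camera axes: x right, y down, z forward; pixel columns grow to the right and rows downward; lengths in mm; the calibration is good to about 2 mm. A picture is of the moment at which its call begins.
- manip.sign_off(): hands the job in, once; it reports no verdict.
Trained networks look in the newest picture that a camera, given by its name, has taken for a name from the list of things; names that differ only in an ending like _2 or _b are one class to them, and where a whole thing is asked for, a point or a joint stands for the part that bears it (a point fixed in the world has none). Each returns a list of dicts, best first, with "p" (0 to 1); they miss things now and then, are a little off and sometimes report something else, mostly with a low value. They report only what shows in the picture. A call takes as long as a camera call. They do not tell look-alikes from the thing itself.
- finder.find_in(camera, target): "uv" ([column, row] in pixels, amid what is visible of it).
The state is a dict: "clock": time; "joints": joint angles; "qd": joint speeds; "effort": joint torques, N m; "eef_pos": TCP position; "eef_rot": TCP orientation; "wrist_force": force on the tool from outside, world axes, zero at the start; "moment": the same for the moment, N m; "finger_gap": finger opening in mm.
Only numpy, scipy, OpenCV 4.12 (cv2) and the standard library are available. Lean on these libraries where they do the work, as an engineer would, in place of code of your own. Each camera call takes 0.05 s, during which the arm holds its last target. There are 200 camera calls.

### The job

Check in the filler panels for the kitchen unit: turn over each panel on the worktop so that it lies flat with its barcode label up. Then take the hand scanner from its cradle and scan the labels of the turned panels in order of length, longest first, holding the scanner still for a good second about 10 cm above each label with its beam on the label's middle. Finally put the scanner back in its cradle as you found it, and leave the kettle, mug and screwdriver alone.

Things in the scene. Friction and masses are not known exactly. Their poses are not given: they have to be found in the camera images.
- panel_long: filler panel, 150 x 56 x 20 mm board (long), finished white on one big face, raw plywood on the other. Origin at the centre of the plywood face; x along its length, y along its 56 mm width, z out through the white face (up at the start, down once turned over). 0.05 to 0.17 kg; it can stand alone on its 56 x 20 mm end, and pivots in the grip if swung fast. May be absent.
- panel_long_label (a point): centre of the barcode label, white with black bars, 52 x 34 mm, in the middle of the plywood face of panel_long (hidden underneath until it is turned over); same axes as the panel
- panel_mid: filler panel, 120 x 56 x 20 mm board (middle length), finished white on one big face, raw plywood on the other. Origin at the centre of the plywood face; x along its length, y along its 56 mm width, z out through the white face (up at the start, down once turned over). 0.05 to 0.17 kg; it can stand alone on its 56 x 20 mm end, and pivots in the grip if swung fast. May be absent.
- panel_mid_label (a point): centre of the barcode label, white with black bars, 52 x 34 mm, in the middle of the plywood face of panel_mid (hidden underneath until it is turned over); same axes as the panel
- panel_short: filler panel, 92 x 56 x 20 mm board (short), finished white on one big face, raw plywood on the other. Origin at the centre of the plywood face; x along its length, y along its 56 mm width, z out through the white face (up at the start, down once turned over). 0.05 to 0.17 kg; it can stand alone on its 56 x 20 mm end, and pivots in the grip if swung fast. May be absent.
- panel_short_label (a point): centre of the barcode label, white with black bars, 52 x 34 mm, in the middle of the plywood face of panel_short (hidden underneath until it is turned over); same axes as the panel
- scanner: hand scanner, about 142 mm long: black handle 40 mm wide (y) and 34 mm high, from x = -70 to +28 mm, and a grey head 50 mm wide from x = 24 to 72 mm, z = 16 to 46 mm. Origin under the handle at the level of its flat underside; x towards the head, z up as it lies in its cradle. 0.22 kg; grip it from above across the handle at about x = -10 to 0 mm.
- beam (a point): the scanner's window, under the front of the head, at (64, 0, 16) mm in the scanner's frame; its z axis is the beam, which leaves forwards and down, 60 degrees below the scanner's x axis. Its y axis lies across the scanner. It reads at 60 to 150 mm from the window.
- cradle: fixed grey charging cradle: plate 150 x 86 x 12 mm with lugs 10 mm high at x = -69 to -47 and 16 to 30, y = +-26 to +-33 mm, and a rear stop at x = -82 to -76: about 6 mm of play each side and behind; sides open between lugs for fingers. Origin under the plate's centre, z up. Scanner's place: frames parallel, its origin 12 mm above the cradle's.
- kettle: white kettle, 156 mm across and 200 mm high with a handle; bystander; origin under its centre
- mug: white mug, 80 mm across, 90 mm high; bystander; origin under its centre
- screwdriver: screwdriver, 200 mm, lying flat; bystander
There are look-alikes about, which are no part of the job. Leave any pink, turquoise or yellow look-alike of the panel_mid alone.

How it is judged:
By the outcome, as a careful person would: the job done as asked, in the order asked, and still so for the second after the job is handed in, with the robot touching nothing.
Of panel_long, panel_mid, panel_short only 2 to 3 are there at a start; the rules pass over those that are not, and their reading is None.
At some moment in a run one of panel_long, panel_mid, panel_short may be knocked a few centimetres aside while the robot is not near it.
It also fails if it takes over 210 s, if anything falls off the work surface, if the arm or the gripper's body presses on something with over 40 N, if the wrist force passes 120 N, or if a joint passes its speed limit or range.

## Working session

There is one attempt and no reset: what is moved stays moved. The work goes in short steps, Python scripts to look and compute and a tool call to move; the robot and the scene stay as the last step left them, time stands still between calls to the robot, and variables do not carry over. Pictures are saved under pics/ and viewed, about 12 in all and at most 16, crops included, and the job is handed in when it is done.

Besides the shell and the picture viewer there is one more tool, called after ">>>" as name(argument=value, ...) on one line, values as JSON. drive_tool: Moves the arm, as the interface text tells. Its arguments: {"type":"object","properties":{"rows":{"type":"array","items":{"type":"object","properties":{"offset":{"type":"array","items":{"type":"number"}},"spin":{"type":"number"},"jaw":{"type":"number"}}}},"force":{"type":"number"}},"required":["rows"]}

```bash
ls; mkdir -p pics; cat > h.py <<'E'
import numpy as np, cv2
from cell import manip, eyes, finder
def cam(n,save=None):
    c=eyes.camera(n); c['f']=240/np.tan(np.radians(c['vfov'])/2)
    c['K']=np.array([[c['f'],0,c['cx']],[0,c['f'],c['cy']],[0,0,1]]); c['D']=np.array(c['D'],float)
    c['R']=cv2.Rodrigues(np.array(c['rvec'],float))[0]; c['t']=np.array(c['tvec'],float).ravel()
    if save: cv2.imwrite('pics/'+save,c['color'])
    return c
def rays(c,uv):
    p=cv2.undistortPoints(np.array(uv,float).reshape(-1,1,2),c['K'],c['D']).reshape(-1,2)
    return np.c_[p,np.ones(len(p))]
def plane(c,uv,z):   # pixel -> world point at height z
    d=rays(c,uv)@c['R']; o=-c['R'].T@c['t']
    return o+d*((z-o[2])/d[:,2])[:,None]
def cloud(c):  # world xyz per pixel from depth
    v,u=np.mgrid[:480,:640]; r=rays(c,np.c_[u.ravel(),v.ravel()])
    P=(r*c['depth'].reshape(-1,1)-c['t'])@c['R']; P[c['depth'].ravel()==0]=np.nan
    return P.reshape(480,640,3)
def proj(c,P): return cv2.projectPoints(np.array(P,float).reshape(-1,1,3),np.array(c['rvec'],float),c['t'],c['K'],c['D'])[0].reshape(-1,2)
E
python3 - <<'E'
from h import *
for n in ['top','side']:
    c=cam(n,n+'0.png'); print(n,c['vfov'],c['D'],-c['R'].T@c['t'])
    for k in ['panel_long','panel_mid','panel_short','scanner','cradle','kettle','mug','screwdriver']:
        for r in finder.find_in(n,k)[:4]:
            print(k,np.round(r['uv']),round(r['p'],2),np.round(plane(c,[r['uv']],20)[0]))
s=manip.read_state(); print(s)
E
```

```text
pics
top 56.48179528241191 [-0.01122989  0.          0.          0.          0.        ] [ 434.63058813   52.5327092  1051.94100823]
panel_long [357. 260.] 0.97 [544. -66.  20.]
panel_mid [129. 304.] 0.98 [432. 453.  20.]
panel_mid [228. 343.] 0.93 [349. 225.  20.]
panel_mid [198. 280.] 0.65 [489. 300.  20.]
panel_mid [104. 237.] 0.58 [584. 522.  20.]
scanner [481. 283.] 0.85 [ 499. -356.   20.]
cradle [468. 297.] 0.88 [ 466. -323.   20.]
kettle [522. 206.] 0.65 [ 683. -458.   20.]
mug [177. 184.] 0.95 [715. 362.  20.]
screwdriver [379. 179.] 0.86 [ 741. -115.   20.]
side 45.19899362680081 [-0.19137239  0.          0.          0.          0.        ] [  409.4836787  -1297.36219988  1063.97774491]
panel_long [311. 282.] 0.96 [540. -94.  20.]
panel_mid [300. 172.] 0.94 [571. 511.  20.]
panel_mid [264. 188.] 0.8 [436. 421.  20.]
panel_mid [323. 229.] 0.71 [607. 148.  20.]
panel_mid [238. 223.] 0.7 [343. 218.  20.]
panel_short [312. 281.] 0.61 [543. -93.  20.]
scanner [307. 350.] 0.65 [ 501. -347.   20.]
cradle [302. 363.] 0.71 [ 484. -386.   20.]
cradle [384. 287.] 0.37 [ 735. -143.   2
[... 161 characters left out ...]
47 [484. 267.  20.]
{'clock': 0.9, 'joints': array([ 1.14239984e+00,  2.99911217e-01,  1.52102761e+00, -2.76442618e-07,
        1.32071288e+00, -6.65638136e-02]), 'qd': array([-8.37440194e-04, -1.82404065e-05,  2.47429480e-04, -1.12183817e-03,
       -4.40264868e-04,  2.26574005e-04]), 'effort': array([-7.40578307e-04, -5.31658888e+01, -3.52923560e+01,  7.08153751e-02,
        2.11843348e-02,  1.85893200e-06]), 'eef_pos': array([194.66998848, 514.37568603, 302.62773607]), 'eef_rot': array([-3.14153372e+00, -3.66045519e-06,  2.77976005e+00]), 'wrist_force': array([-0.04841943, -0.21768591,  0.24749062]), 'moment': array([ 0.00621301, -0.00121243,  0.01577091]), 'finger_gap': 94.0178262001425}
```

View pics/top0.png

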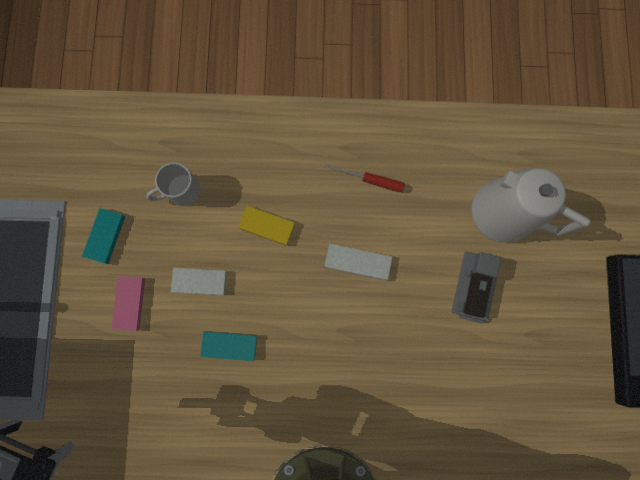

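View pics/side0.png

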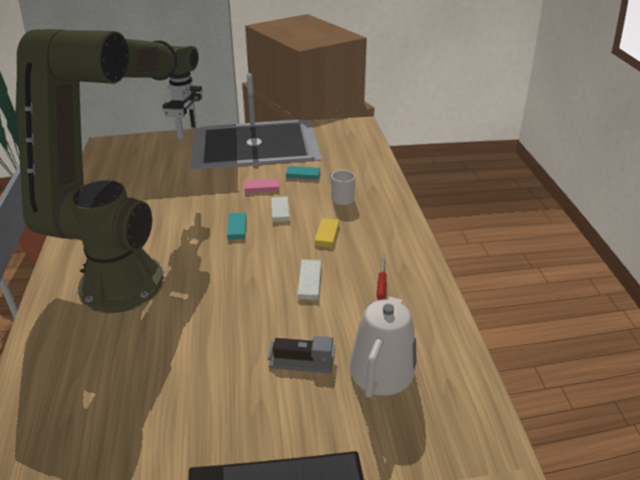

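The two white boards are panel_long at about (358,262) and panel_mid at about (198,281) in the top view. The look-alikes are pink (128,303), turquoise (229,346) and (103,235), and yellow (267,226). The mug (174,182) and kettle are also white, and there is no panel_short. I'll check this by measured size and one crop.

```bash
cat >> h.py <<'E'
def rect(c,box,lo,hi,z):  # minAreaRect in world of HSV-mask inside pixel box
    u0,v0,u1,v1=box; hsv=cv2.cvtColor(c['color'],cv2.COLOR_BGR2HSV)[v0:v1,u0:u1]
    m=cv2.inRange(hsv,lo,hi); m=cv2.morphologyEx(m,cv2.MORPH_OPEN,np.ones((3,3)))
    n,l,s,ce=cv2.connectedComponentsWithStats(m); k=1+np.argmax(s[1:,4])
    v,u=np.nonzero(l==k); P=plane(c,np.c_[u+u0,v+v0],z)[:,:2]
    r=cv2.minAreaRect(P.astype(np.float32)); b=cv2.boxPoints(r)
    e=[b[1]-b[0],b[2]-b[1]]; i=int(np.linalg.norm(e[1])>np.linalg.norm(e[0]))
    a=np.degrees(np.arctan2(e[i][1],e[i][0]))%180
    return np.round(r[0],1),np.round(sorted(r[1])[::-1],1),round(a,1)
E
python3 - <<'E'
from h import *
c=cam('top')
for n,b in {'long':(310,232,405,292),'mid':(160,255,238,308)}.items(): print(n,rect(c,b,(0,0,110),(180,45,255),20))
P=cloud(c); print(P[262,358],P[281,198],P[285,475],P[275,478],P[200,540],P[345,228])
im=np.hstack([cv2.resize(c['color'][232:292,150:410],None,fx=3,fy=3,interpolation=3)]); im2=cv2.resize(c['color'][240:330,440:540],None,fx=4,fy=4,interpolation=3)
o=np.zeros((180+360,780,3),np.uint8); o[:180]=im; o[180:,:400]=im2; cv2.imwrite('pics/c1.png',o)
E
```

```text
long (array([542. , -66.9]), array([150.2,  56.6]), np.float32(79.7))
mid (array([487.7, 300.8]), array([119.9,  56.2]), np.float32(88.1))
[539.78457842 -66.96583801  21.91555249] [487.1428007  300.00189052  20.6309291 ] [ 491.62097039 -332.22901407   42.13849413] [ 514.47629364 -339.26515383   43.41663505] [ 654.90846937 -409.33477874  195.77955815] [344.94577734 224.54007354  20.56179274]
```

View pics/c1.png

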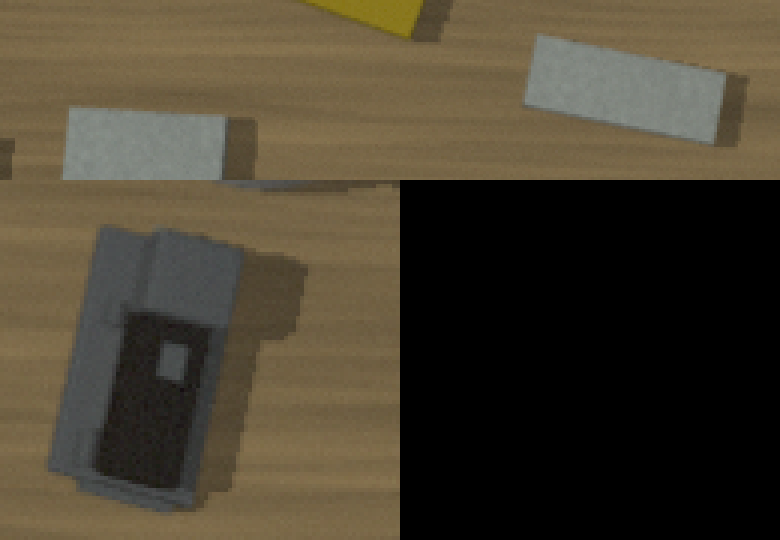

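Both boards match the listed sizes (150.2 x 56.6 and 119.9 x 56.2 mm), so panel_long and panel_mid are confirmed. I'll start with mid and move above its far end.

>>> drive_tool(force=5, rows=[{"spin": 7.92},{"spin": 7.92},{"spin": 7.92},{"spin": 7.92},{"spin": 7.92},{"spin": 7.92},{"spin": 7.92},{"spin": 7.92},{"spin": 7.92},{"offset": [-15.5,30,10]},{"offset": [-15.5,30,10]},{"offset": [-15.5,30,10]},{"offset": [-15.5,30,10]},{"offset": [-15.5,30,10]},{"offset": [-15.5,30,10]},{"offset": [-15.5,30,10]},{"offset": [-15.5,30,10]},{"offset": [-15.5,30,10]},{"offset": [-15.5,30,10]}])

```text
validation failed for argument at $.ro...
```

```bash
cat >> h.py <<'E'
def togo(x,y,z,yawdeg):
    s=manip.read_state(); p=np.array(s['eef_pos']); yw=s['eef_rot'][2]
    d=np.array([x,y,z])-p; c,q=np.cos(yw),np.sin(yw)
    sp=-(yawdeg-np.degrees(yw)); sp=(sp+90)%180-90
    print('t',round(s['clock'],1),'TCP',np.round(p,1),'yaw',round(np.degrees(yw),1),'q6',round(s['joints'][5],2),'F',np.round(s['wrist_force'],1),'gap',round(s['finger_gap'],1),
      'go tool',np.round([c*d[0]+q*d[1],q*d[0]-c*d[1],-d[2]],1),'spin',round(sp,1))
E
python3 - <<'E'
from h import *
togo(489.4,348.8,98.5,88)
c=cam('wrist','w1.png')
print(rect(c,(0,0,640,480),(0,0,110),(180,45,255),20))
E
```

```text
t 0.9 TCP [194.7 514.4 302.6] yaw 159.3 q6 -0.07 F [-0.3 -0.3 -0.6] gap 94.3 go tool [-334.3  -50.6  204.1] spin 71.3
(array([242.6, 679.5]), array([308.2, 178.3]), np.float32(139.6))
```

View pics/w1.png

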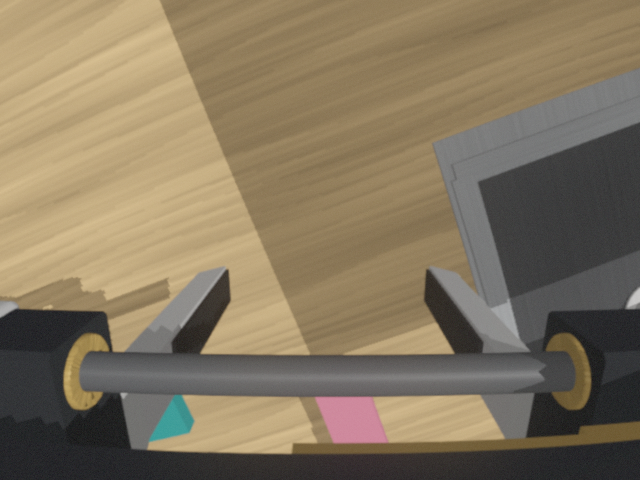

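The move was refused because every row needs all of its fields, so the arm hasn't moved. The wrist picture only shows the start pose, with the fingertips at (228,270) and (430,270).

>>> drive_tool(force=5, rows=[{"offset": [0,0,0],"spin": 7.92,"jaw": 94},{"offset": [0,0,0],"spin": 7.92,"jaw": 94},{"offset": [0,0,0],"spin": 7.92,"jaw": 94},{"offset": [0,0,0],"spin": 7.92,"jaw": 94},{"offset": [0,0,0],"spin": 7.92,"jaw": 94},{"offset": [0,0,0],"spin": 7.92,"jaw": 94},{"offset": [0,0,0],"spin": 7.92,"jaw": 94},{"offset": [0,0,0],"spin": 7.92,"jaw": 94},{"offset": [0,0,0],"spin": 7.92,"jaw": 94},{"offset": [-15.5,30,10],"spin": 0,"jaw": 94},{"offset": [-15.5,30,10],"spin": 0,"jaw": 94},{"offset": [-15.5,30,10],"spin": 0,"jaw": 94},{"offset": [-15.5,30,10],"spin": 0,"jaw": 94},{"offset": [-15.5,30,10],"spin": 0,"jaw": 94},{"offset": [-15.5,30,10],"spin": 0,"jaw": 94},{"offset": [-15.5,30,10],"spin": 0,"jaw": 94},{"offset": [-15.5,30,10],"spin": 0,"jaw": 94},{"offset": [-15.5,30,10],"spin": 0,"jaw": 94},{"offset": [-15.5,30,10],"spin": 0,"jaw": 94}])

```text
clock: 2.9
eef_pos: [490.2, 348.1, 202.3]
eef_rot: [3.142, -0.0, 1.536]
wrist_force: [0.3, 0.5, 0.1]
finger_gap: 93.9
```

```bash

python3 - <<'E'
from h import *
togo(489.4,348.8,98.5,88)
c=cam('wrist','w2.png')
print(rect(c,(0,0,640,480),(0,0,110),(180,45,255),20), -c['R'].T@c['t'])
E
```

```text
t 2.9 TCP [490.2 348.1 202.3] yaw 88.0 q6 0.59 F [0.3 0.5 0.1] gap 93.9 go tool [  0.7  -0.8 103.8] spin -0.0
(array([489.3, 309.6]), array([101. ,  56.5]), np.float32(88.0)) [493.0331529  416.12740311 283.50773291]
```

>>> drive_tool(force=5, rows=[{"offset": [0,0,30],"spin": 0,"jaw": 94},{"offset": [0,0,30],"spin": 0,"jaw": 94},{"offset": [0,0,25],"spin": 0,"jaw": 94},{"offset": [0,0,15],"spin": 0,"jaw": 80},{"offset": [0,0,4],"spin": 0,"jaw": 70},{"offset": [0,0,0],"spin": 0,"jaw": 40},{"offset": [0,0,0],"spin": 0,"jaw": 40},{"offset": [0,0,0],"spin": 0,"jaw": 40},{"offset": [0,0,0],"spin": 0,"jaw": 40},{"offset": [0,0,0],"spin": 0,"jaw": 40},{"offset": [0,0,-8],"spin": 0,"jaw": 40},{"offset": [0,0,-8],"spin": 0,"jaw": 40},{"offset": [0,0,-8],"spin": 0,"jaw": 40},{"offset": [0,0,-8],"spin": 0,"jaw": 40},{"offset": [-2,0,-8],"spin": 0,"jaw": 40},{"offset": [-3,0,-8],"spin": 0,"jaw": 40}])

```text
clock: 4.55
eef_pos: [488.8, 343.8, 147.4]
eef_rot: [3.141, -0.0, 1.536]
wrist_force: [1.0, -0.1, -1.5]
finger_gap: 56.5
```

```bash
cat >> h.py <<'E'
def look(p):  # panel points from side camera depth: extents
    pass
E
python3 - <<'E'
from h import *
togo(489.4,348.8,98.5,88)
c=cam('side'); cv2.imwrite('pics/s2.png',cv2.resize(c['color'][130:250,200:360],None,fx=5,fy=5,interpolation=3))
E
```

```text
t 4.5 TCP [488.8 343.8 147.4] yaw 88.0 q6 0.59 F [ 1.  -0.1 -1.5] gap 56.5 go tool [ 5.   0.4 48.9] spin -0.0
```

View pics/s2.png

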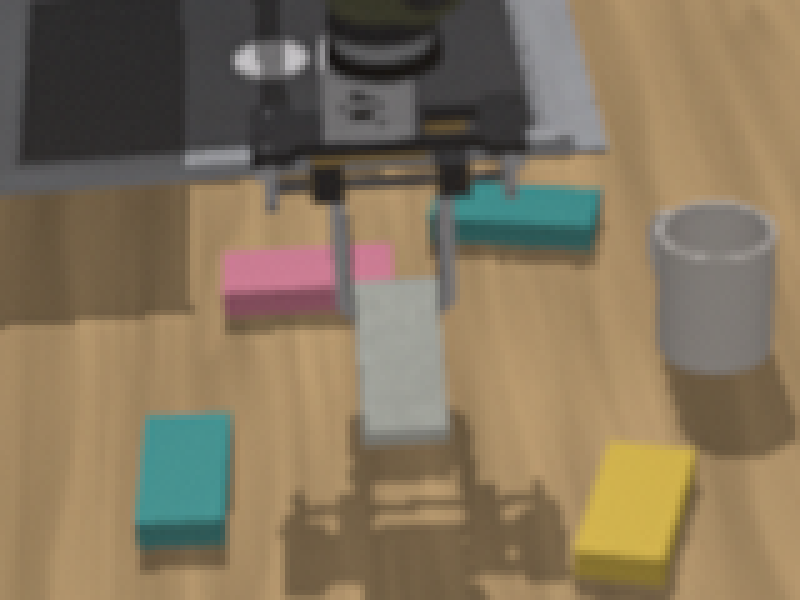

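The panel is gripped at its far end, and its free end is low at about crop (405,440). I'll get the tilt from depth.

```bash
cat >> h.py <<'E'
def tilt(c,box,lo=(0,0,100),hi=(180,45,255)):
    P=cloud(c); u0,v0,u1,v1=box; m=cv2.inRange(cv2.cvtColor(c['color'],cv2.COLOR_BGR2HSV),lo,hi)[v0:v1,u0:u1]
    m=cv2.erode(cv2.morphologyEx(m,cv2.MORPH_OPEN,np.ones((3,3))),np.ones((2,2)))
    n,l,s,_=cv2.connectedComponentsWithStats(m); k=1+np.argmax(s[1:,4]); Q=P[v0:v1,u0:u1][l==k]; Q=Q[~np.isnan(Q[:,0])]
    ce=np.median(Q,0); Q=Q[np.linalg.norm(Q-ce,axis=1)<100]; q=Q-Q.mean(0); w,e=np.linalg.eigh(q.T@q); print('n',len(Q),'cen',np.round(Q.mean(0)),'axis',np.round(e[:,2],2),'normal',np.round(e[:,0],2),'z',np.round(np.percentile(Q[:,2],[2,98])), 'y',np.round(np.percentile(Q[:,1],[2,98])))
E
python3 - <<'E'
from h import *
c=cam('side'); tilt(c,(268,183,294,222))
E
```

```text
n 550 cen [484. 290.  46.] axis [ 0.01 -0.91 -0.41] normal [ 0.01 -0.41  0.91] z [15. 73.] y [236. 343.]
```

It's tilted 24° with the foot on the table, so it pivots in the 5 N grip as hoped. I'll carry on along the arc to vertical.

>>> drive_tool(force=5, rows=[{"offset": [-5.5,0,-7],"spin": 0,"jaw": 40},{"offset": [-5.5,0,-7],"spin": 0,"jaw": 40},{"offset": [-7,0,-6.5],"spin": 0,"jaw": 40},{"offset": [-7,0,-6.5],"spin": 0,"jaw": 40},{"offset": [-8,0,-5],"spin": 0,"jaw": 40},{"offset": [-8,0,-5],"spin": 0,"jaw": 40},{"offset": [-8.7,0,-3.7],"spin": 0,"jaw": 40},{"offset": [-8.7,0,-3.7],"spin": 0,"jaw": 40},{"offset": [-9.2,0,-2],"spin": 0,"jaw": 40},{"offset": [-9.2,0,-2],"spin": 0,"jaw": 40},{"offset": [-9.5,0,-0.5],"spin": 0,"jaw": 40},{"offset": [-9.5,0,-0.5],"spin": 0,"jaw": 40},{"offset": [-5,0,0],"spin": 0,"jaw": 40},{"offset": [0,0,0],"spin": 0,"jaw": 40}])

```text
clock: 6.05
eef_pos: [485.4, 242.6, 196.0]
eef_rot: [-3.142, 0.0, 1.535]
wrist_force: [0.1, 0.3, -2.1]
finger_gap: 56.0
```

```bash

python3 - <<'E'
from h import *
togo(489.4,348.8,98.5,88)
c=cam('side'); cv2.imwrite('pics/s3.png',cv2.resize(c['color'][130:250,200:360],None,fx=5,fy=5,interpolation=3)); tilt(c,(255,183,310,230))
E
```

```text
t 6.0 TCP [485.4 242.6 196. ] yaw 88.0 q6 0.43 F [ 0.1  0.3 -2.1] gap 56.0 go tool [106.3   0.2  97.5] spin -0.0
n 622 cen [481. 192.  88.] axis [ 0.01 -0.87 -0.49] normal [-0.   -0.49  0.87] z [ 55. 118.] y [141. 242.]
```

View pics/s3.png

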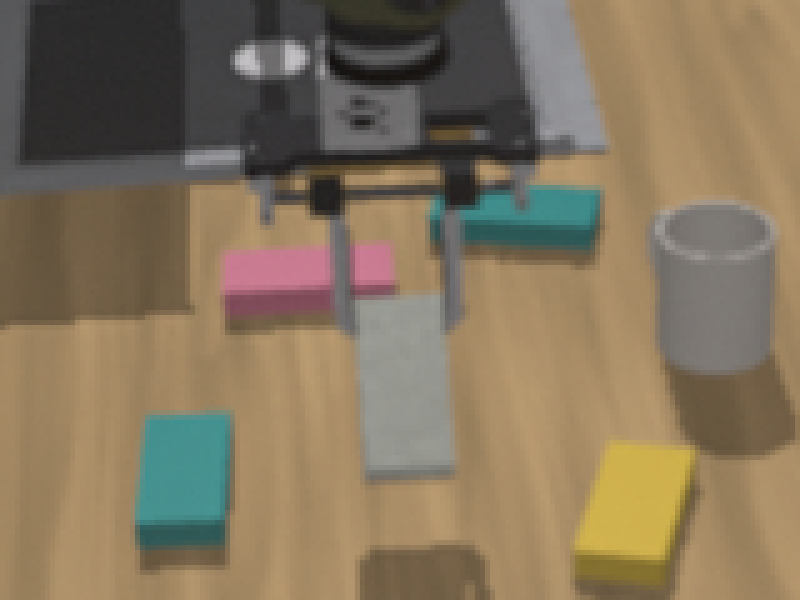

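At 5 N pad friction holds it at 29° in the air. I'll drop to 3 N and jerk up and sideways so that the free end swings down.

>>> drive_tool(force=3, rows=[{"offset": [0,0,0],"spin": 0,"jaw": 40},{"offset": [0,0,0],"spin": 0,"jaw": 40},{"offset": [0,0,0],"spin": 0,"jaw": 40},{"offset": [0,0,0],"spin": 0,"jaw": 40}])

```text
clock: 6.5
eef_pos: [485.3, 243.5, 196.1]
eef_rot: [3.142, -0.0, 1.536]
wrist_force: [-0.3, 0.2, 0.7]
finger_gap: 55.9
```

```bash

python3 - <<'E'
from h import *
togo(489.4,348.8,98.5,88)
c=cam('side'); tilt(c,(255,183,310,240))
E
```

```text
t 6.5 TCP [485.3 243.5 196.1] yaw 88.0 q6 0.43 F [-0.3  0.2  0.7] gap 55.9 go tool [105.4   0.4  97.6] spin 0.0
n 622 cen [481. 217.  65.] axis [-0.05  0.38  0.92] normal [-0.   -0.92  0.39] z [ 11. 117.] y [191. 241.]
```

>>> drive_tool(force=3, rows=[{"offset": [-30,0,-35],"spin": 0,"jaw": 40},{"offset": [-22,0,-24],"spin": 0,"jaw": 40},{"offset": [-15,0,-16],"spin": 0,"jaw": 40},{"offset": [-10,0,-10],"spin": 0,"jaw": 40},{"offset": [-5,0,-5],"spin": 0,"jaw": 40},{"offset": [0,0,0],"spin": 0,"jaw": 40},{"offset": [0,0,0],"spin": 0,"jaw": 40}])

```text
clock: 7.25
eef_pos: [482.3, 161.6, 285.2]
eef_rot: [-3.14, 0.0, 1.536]
wrist_force: [0.2, 0.0, -1.2]
finger_gap: 55.7
```

```bash

python3 - <<'E'
from h import *
togo(489.4,348.8,98.5,88)
c=cam('side','s4.png'); tilt(c,(250,170,310,240))
E
```

```text
t 7.2 TCP [482.3 161.6 285.2] yaw 88.0 q6 0.29 F [ 0.2  0.  -1.2] gap 55.7 go tool [187.3   0.6 186.7] spin 0.0
n 692 cen [479. 151. 156.] axis [-0.01  0.06  1.  ] normal [ 0.04  1.   -0.06] z [ 89. 231.] y [142. 161.]
```

It's hanging nearly vertical with the white face towards -y. I'll set the foot on the table and start past vertical.

>>> drive_tool(force=3, rows=[{"offset": [4,0,6],"spin": 0,"jaw": 40},{"offset": [8,0,10],"spin": 0,"jaw": 40},{"offset": [9,0,12],"spin": 0,"jaw": 40},{"offset": [9,0,12],"spin": 0,"jaw": 40},{"offset": [9,0,12],"spin": 0,"jaw": 40},{"offset": [9,0,12],"spin": 0,"jaw": 40},{"offset": [7,0,10],"spin": 0,"jaw": 40},{"offset": [5,0,6],"spin": 0,"jaw": 40},{"offset": [0,0,4],"spin": 0,"jaw": 40},{"offset": [0,0,4],"spin": 0,"jaw": 40},{"offset": [0,0,2],"spin": 0,"jaw": 40},{"offset": [-8,0,0],"spin": 0,"jaw": 40},{"offset": [-8,0,0],"spin": 0,"jaw": 40},{"offset": [-9,0,1],"spin": 0,"jaw": 40},{"offset": [-9,0,2],"spin": 0,"jaw": 40},{"offset": [-9,0,3],"spin": 0,"jaw": 40},{"offset": [-9,0,4],"spin": 0,"jaw": 40}])

```text
clock: 9.0
eef_pos: [482.8, 168.3, 186.0]
eef_rot: [3.141, -0.0, 1.535]
wrist_force: [-0.4, -0.8, 3.5]
finger_gap: 56.1
```

```bash

python3 - <<'E'
from h import *
togo(489.4,348.8,98.5,88)
c=cam('side'); cv2.imwrite('pics/s5.png',cv2.resize(c['color'][140:260,200:360],None,fx=5,fy=5,interpolation=3)); tilt(c,(250,170,310,240))
E
```

```text
t 9.0 TCP [482.8 168.3 186. ] yaw 88.0 q6 0.3 F [-0.4 -0.8  3.5] gap 56.1 go tool [180.6   0.2  87.5] spin -0.0
n 533 cen [481. 169.  77.] axis [-0.04 -0.24  0.97] normal [-0.06 -0.97 -0.24] z [  5. 153.] y [152. 191.]
```

View pics/s5.png

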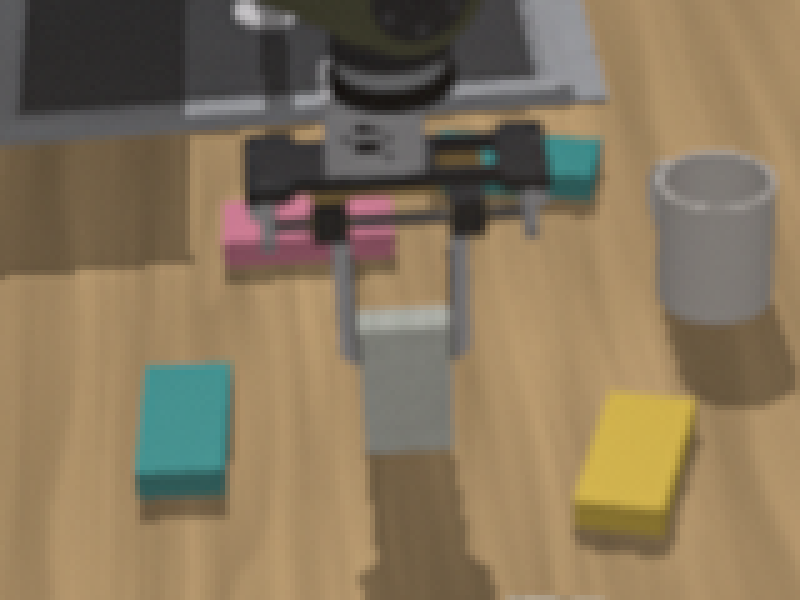

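It's tilted 14° past vertical the right way, with the top at -y. I'll keep laying it down.

>>> drive_tool(force=3, rows=[{"offset": [-9,0,3],"spin": 0,"jaw": 40},{"offset": [-9,0,3],"spin": 0,"jaw": 40},{"offset": [-9,0,3.5],"spin": 0,"jaw": 40},{"offset": [-8,0,4.5],"spin": 0,"jaw": 40},{"offset": [-8,0,5],"spin": 0,"jaw": 40},{"offset": [-7,0,6],"spin": 0,"jaw": 40},{"offset": [-7,0,6.5],"spin": 0,"jaw": 40},{"offset": [-6,0,7],"spin": 0,"jaw": 40},{"offset": [-6,0,7.5],"spin": 0,"jaw": 40},{"offset": [-5,0,8],"spin": 0,"jaw": 40},{"offset": [-5,0,8],"spin": 0,"jaw": 40},{"offset": [-4,0,8.5],"spin": 0,"jaw": 40},{"offset": [-3,0,8],"spin": 0,"jaw": 40},{"offset": [-1,0,5],"spin": 0,"jaw": 40},{"offset": [0,0,0],"spin": 0,"jaw": 40}])

```text
clock: 10.55
eef_pos: [479.5, 82.2, 101.8]
eef_rot: [-3.14, 0.0, 1.536]
wrist_force: [0.0, -0.8, -0.9]
finger_gap: 55.9
```

```bash

python3 - <<'E'
from h import *
togo(489.4,348.8,98.5,88)
c=cam('side'); cv2.imwrite('pics/s6.png',cv2.resize(c['color'][140:260,200:360],None,fx=5,fy=5,interpolation=3)); tilt(c,(250,170,310,250),(0,0,70),(180,255,255))
E
```

```text
t 10.6 TCP [479.5  82.2 101.8] yaw 88.0 q6 0.13 F [ 0.  -0.8 -0.9] gap 55.9 go tool [266.8   0.6   3.3] spin -0.0
n 1217 cen [470. 140.   9.] axis [-0.97  0.25 -0.06] normal [-0.01  0.17  0.98] z [-7. 36.] y [ 70. 240.]
```

View pics/s6.png

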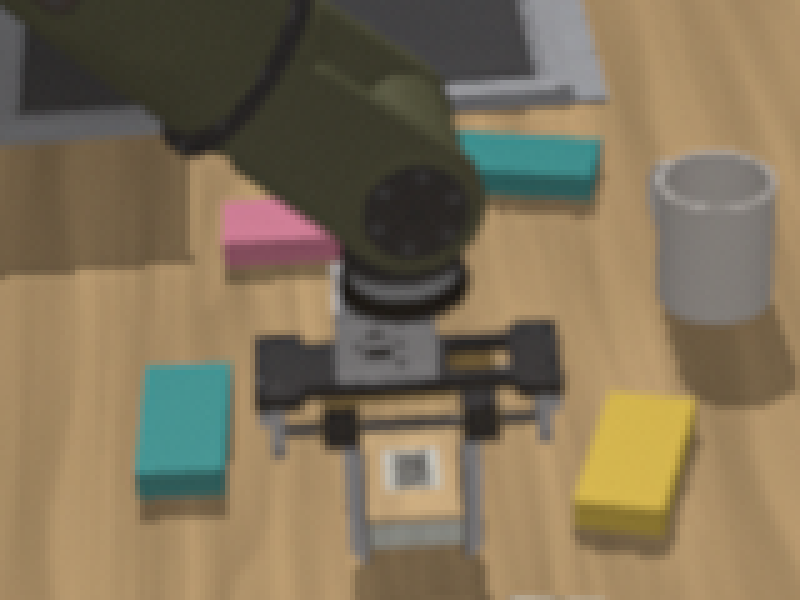

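Mid is down with its label up. I'll release it, go above the long panel and measure from the wrist camera.

>>> drive_tool(force=5, rows=[{"offset": [0,0,3],"spin": 0,"jaw": 40},{"offset": [0,0,0],"spin": 0,"jaw": 70},{"offset": [0,0,0],"spin": 0,"jaw": 94},{"offset": [0,0,0],"spin": 0,"jaw": 94},{"offset": [0,0,0],"spin": 0,"jaw": 94},{"offset": [0,0,-15],"spin": 0,"jaw": 94},{"offset": [0,0,-30],"spin": 0,"jaw": 94},{"offset": [0,0,-30],"spin": 0,"jaw": 94},{"offset": [0,0,-30],"spin": 0,"jaw": 94},{"offset": [-17,15,0],"spin": 0,"jaw": 94},{"offset": [-17,15,0],"spin": 0,"jaw": 94},{"offset": [-17,15,0],"spin": 0,"jaw": 94},{"offset": [-17,15,0],"spin": 0,"jaw": 94},{"offset": [-17,16,0],"spin": 0,"jaw": 94},{"offset": [0,0,0],"spin": 8.3,"jaw": 94},{"offset": [0,0,0],"spin": 0,"jaw": 94}])

```text
clock: 12.2
eef_pos: [552.8, -5.7, 204.3]
eef_rot: [-3.141, 0.0, 1.387]
wrist_force: [-0.5, 0.3, 0.1]
finger_gap: 94.3
```

```bash

python3 - <<'E'
from h import *
togo(553.3,-4.9,98.5,79.7)
c=cam('wrist','w3.png')
print(rect(c,(0,0,640,480),(0,0,110),(180,45,255),20))
E
```

```text
t 12.2 TCP [552.8  -5.7 204.3] yaw 79.5 q6 0.11 F [-0.5  0.3  0.1] gap 94.3 go tool [  0.9   0.4 105.8] spin -0.2
(array([546.6, -43.8]), array([103.3,  56.3]), np.float32(79.6))
```

>>> drive_tool(force=5, rows=[{"offset": [0,0,30],"spin": 0,"jaw": 94},{"offset": [0,0,30],"spin": 0,"jaw": 94},{"offset": [0,0,25],"spin": 0,"jaw": 94},{"offset": [0,0,15],"spin": 0,"jaw": 80},{"offset": [0,0,6],"spin": 0,"jaw": 70},{"offset": [0,0,0],"spin": 0,"jaw": 40},{"offset": [0,0,0],"spin": 0,"jaw": 40},{"offset": [0,0,0],"spin": 0,"jaw": 40},{"offset": [0,0,0],"spin": 0,"jaw": 40},{"offset": [0,0,0],"spin": 0,"jaw": 40},{"offset": [0,0,-8],"spin": 0,"jaw": 40},{"offset": [0,0,-8],"spin": 0,"jaw": 40},{"offset": [-2,0,-8],"spin": 0,"jaw": 40},{"offset": [-4,0,-8],"spin": 0,"jaw": 40},{"offset": [-4,0,-8],"spin": 0,"jaw": 40},{"offset": [-4,0,-8],"spin": 0,"jaw": 40},{"offset": [-6,0,-8],"spin": 0,"jaw": 40},{"offset": [-6,0,-8],"spin": 0,"jaw": 40},{"offset": [-6,0,-8],"spin": 0,"jaw": 40},{"offset": [-6,0,-8],"spin": 0,"jaw": 40}])

```text
clock: 14.25
eef_pos: [545.7, -43.3, 179.2]
eef_rot: [3.142, 0.0, 1.391]
wrist_force: [-1.0, -0.2, -1.1]
finger_gap: 56.1
```

>>> drive_tool(force=3, rows=[{"offset": [-6,0,-8],"spin": 0,"jaw": 40},{"offset": [-6,0,-8],"spin": 0,"jaw": 40},{"offset": [-6,0,-8],"spin": 0,"jaw": 40},{"offset": [-6,0,-8],"spin": 0,"jaw": 40},{"offset": [-6,0,-8],"spin": 0,"jaw": 40},{"offset": [-6,0,-8],"spin": 0,"jaw": 40},{"offset": [-3,0,-6],"spin": 0,"jaw": 40},{"offset": [0,0,0],"spin": 0,"jaw": 40},{"offset": [0,0,0],"spin": 0,"jaw": 40}])

```text
clock: 15.15
eef_pos: [538.8, -81.0, 232.4]
eef_rot: [-3.141, -0.0, 1.391]
wrist_force: [0.8, 0.4, -0.9]
finger_gap: 55.7
```

```bash

python3 - <<'E'
from h import *
togo(553.3,-4.9,98.5,79.7)
c=cam('side','s7.png'); tilt(c,(285,205,335,325))
E
```

```text
t 15.2 TCP [538.8 -81.  232.4] yaw 79.7 q6 -0.04 F [ 0.8  0.4 -0.9] gap 55.7 go tool [ 77.5   0.6 133.9] spin -0.0
n 1109 cen [ 533. -109.   92.] axis [-0.09 -0.33 -0.94] normal [-0.2  -0.92  0.35] z [ 18. 158.] y [-137.  -81.]
```

>>> drive_tool(force=3, rows=[{"offset": [-30,0,-30],"spin": 0,"jaw": 40},{"offset": [-22,0,-20],"spin": 0,"jaw": 40},{"offset": [-15,0,-12],"spin": 0,"jaw": 40},{"offset": [-10,0,-8],"spin": 0,"jaw": 40},{"offset": [-5,0,-4],"spin": 0,"jaw": 40},{"offset": [0,0,0],"spin": 0,"jaw": 40},{"offset": [0,0,0],"spin": 0,"jaw": 40}])

```text
clock: 15.9
eef_pos: [524.2, -161.2, 305.7]
eef_rot: [-3.14, -0.0, 1.391]
wrist_force: [-0.5, 0.1, -0.9]
finger_gap: 56.0
```

```bash

python3 - <<'E'
from h import *
togo(553.3,-4.9,98.5,79.7)
c=cam('side','s8.png'); tilt(c,(285,190,335,325))
E
```

```text
t 15.9 TCP [ 524.2 -161.2  305.7] yaw 79.7 q6 -0.19 F [-0.5  0.1 -0.9] gap 56.0 go tool [158.9   0.7 207.2] spin 0.0
n 1098 cen [ 522. -171.  163.] axis [0.06 0.04 1.  ] normal [ 0.22  0.97 -0.05] z [ 82. 240.] y [-180. -159.]
```

>>> drive_tool(force=3, rows=[{"offset": [3,0,2],"spin": 0,"jaw": 40},{"offset": [6,0,4],"spin": 0,"jaw": 40},{"offset": [9,0,5],"spin": 0,"jaw": 40},{"offset": [12,0,5],"spin": 0,"jaw": 40},{"offset": [15,0,5],"spin": 0,"jaw": 40},{"offset": [18,0,5],"spin": 0,"jaw": 40},{"offset": [20,0,5],"spin": 0,"jaw": 40},{"offset": [20,0,5],"spin": 0,"jaw": 40},{"offset": [20,0,5],"spin": 0,"jaw": 40},{"offset": [20,0,5],"spin": 0,"jaw": 40},{"offset": [20,0,5],"spin": 0,"jaw": 40},{"offset": [20,0,5],"spin": 0,"jaw": 40},{"offset": [0,0,4],"spin": 0,"jaw": 40},{"offset": [0,0,4],"spin": 0,"jaw": 40}])

```text
clock: 17.35
eef_pos: [556.8, 18.9, 242.0]
eef_rot: [-3.141, 0.0, 1.392]
wrist_force: [0.0, 0.7, -0.8]
finger_gap: 56.0
```

```bash

python3 - <<'E'
from h import *
togo(553.3,-4.9,98.5,79.7)
c=cam('side','s9.png'); tilt(c,(285,180,345,325))
E
```

```text
t 17.4 TCP [556.8  18.9 242. ] yaw 79.8 q6 0.15 F [ 0.   0.7 -0.8] gap 56.0 go tool [-24.1   0.8 143.5] spin 0.1
n 876 cen [554.  11. 101.] axis [0.01 0.   1.  ] normal [ 0.19  0.98 -0.  ] z [ 18. 181.] y [ 1. 21.]
```

>>> drive_tool(force=3, rows=[{"offset": [0,0,6],"spin": 0,"jaw": 40},{"offset": [0,0,6],"spin": 0,"jaw": 40},{"offset": [0,0,4],"spin": 0,"jaw": 40},{"offset": [0,0,2],"spin": 0,"jaw": 40},{"offset": [-8,0,0],"spin": 0,"jaw": 40},{"offset": [-8,0,0],"spin": 0,"jaw": 40},{"offset": [-8,0,0.5],"spin": 0,"jaw": 40},{"offset": [-8,0,1.5],"spin": 0,"jaw": 40},{"offset": [-8,0,1.5],"spin": 0,"jaw": 40},{"offset": [-8,0,1.5],"spin": 0,"jaw": 40},{"offset": [-7.5,0,3],"spin": 0,"jaw": 40},{"offset": [-7.5,0,3],"spin": 0,"jaw": 40},{"offset": [-7.5,0,3],"spin": 0,"jaw": 40},{"offset": [-10,0,6],"spin": 0,"jaw": 40},{"offset": [-10,0,6],"spin": 0,"jaw": 40}])

```text
clock: 18.9
eef_pos: [540.6, -71.5, 197.9]
eef_rot: [-3.141, 0.0, 1.391]
wrist_force: [0.4, -0.5, -0.1]
finger_gap: 56.0
```

```bash

python3 - <<'E'
from h import *
togo(553.3,-4.9,98.5,79.7)
c=cam('side','s10.png'); tilt(c,(285,220,345,325),(0,0,60))
E
```

```text
t 18.9 TCP [540.6 -71.5 197.9] yaw 79.7 q6 -0.02 F [ 0.4 -0.5 -0.1] gap 56.0 go tool [67.8  0.6 99.4] spin -0.0
n 467 cen [536. -69. 111.] axis [-0.2  -0.38  0.9 ] normal [0.23 0.88 0.42] z [ 33. 181.] y [-91. -23.]
```

Tilted about 25° past vertical, so I'll continue down.

>>> drive_tool(force=3, rows=[{"offset": [-8,0,4],"spin": 0,"jaw": 40},{"offset": [-8,0,4],"spin": 0,"jaw": 40},{"offset": [-8,0,5],"spin": 0,"jaw": 40},{"offset": [-7,0,6],"spin": 0,"jaw": 40},{"offset": [-7,0,6],"spin": 0,"jaw": 40},{"offset": [-6,0,7],"spin": 0,"jaw": 40},{"offset": [-6,0,7],"spin": 0,"jaw": 40},{"offset": [-5,0,8],"spin": 0,"jaw": 40},{"offset": [-5,0,8],"spin": 0,"jaw": 40},{"offset": [-4,0,8],"spin": 0,"jaw": 40},{"offset": [-4,0,8],"spin": 0,"jaw": 40},{"offset": [-3,0,8],"spin": 0,"jaw": 40},{"offset": [-2,0,8],"spin": 0,"jaw": 40},{"offset": [-1,0,6],"spin": 0,"jaw": 40},{"offset": [0,0,3],"spin": 0,"jaw": 40},{"offset": [0,0,0],"spin": 0,"jaw": 40}])

```text
clock: 20.55
eef_pos: [527.4, -143.4, 102.2]
eef_rot: [-3.141, -0.0, 1.391]
wrist_force: [-0.3, 0.7, -1.3]
finger_gap: 56.1
```

```bash

python3 - <<'E'
from h import *
togo(553.3,-4.9,98.5,79.7)
c=cam('side'); cv2.imwrite('pics/s11.png',cv2.resize(c['color'][200:320,230:390],None,fx=5,fy=5,interpolation=3))
E
```

```text
t 20.6 TCP [ 527.4 -143.4  102.2] yaw 79.7 q6 -0.15 F [-0.3  0.7 -1.3] gap 56.1 go tool [140.9   0.7   3.7] spin -0.0
```

View pics/s11.png

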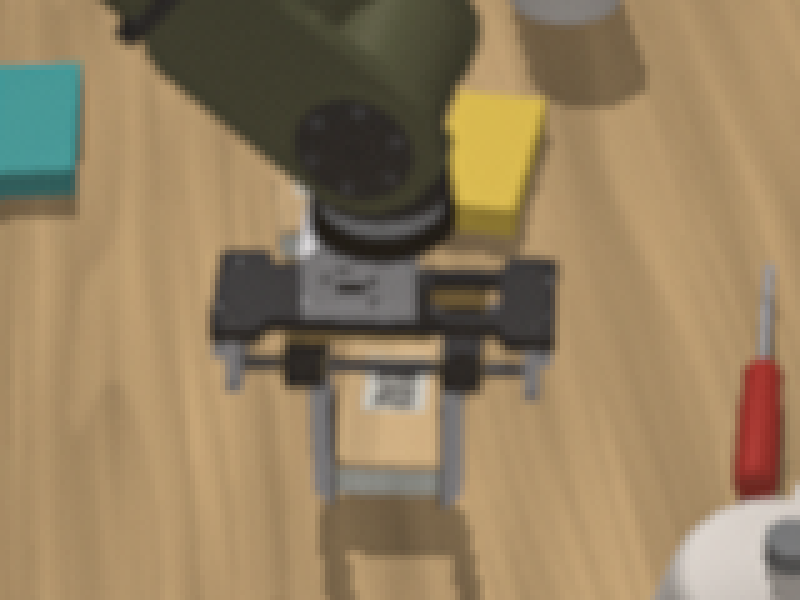

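The long panel is down with its label up. I'll release and lift clear, then measure the scanner.

>>> drive_tool(force=5, rows=[{"offset": [0,0,3],"spin": 0,"jaw": 40},{"offset": [0,0,0],"spin": 0,"jaw": 70},{"offset": [0,0,0],"spin": 0,"jaw": 94},{"offset": [0,0,0],"spin": 0,"jaw": 94},{"offset": [0,0,0],"spin": 0,"jaw": 94},{"offset": [0,0,-15],"spin": 0,"jaw": 94},{"offset": [0,0,-35],"spin": 0,"jaw": 94},{"offset": [0,0,-40],"spin": 0,"jaw": 94},{"offset": [0,0,-40],"spin": 0,"jaw": 94},{"offset": [0,0,-20],"spin": 0,"jaw": 94}])

```text
clock: 21.6
eef_pos: [527.9, -143.6, 254.4]
eef_rot: [3.136, 0.001, 1.391]
wrist_force: [-0.2, 0.4, -0.3]
finger_gap: 93.9
```

```bash

python3 - <<'E'
from h import *
c=cam('top','t2.png')
b=(450,245,510,330)
print('handle',rect(c,b,(0,0,0),(180,255,55),46))
P=cloud(c); Q=P[b[1]:b[3],b[0]:b[2]].reshape(-1,3); Q=Q[~np.isnan(Q[:,0])]
for lo,hi in [(50,64),(38,50),(8,30)]:
    q=Q[(Q[:,2]>lo)&(Q[:,2]<hi)]; r=cv2.minAreaRect(q[:,:2].astype(np.float32)); print(lo,hi,len(q),np.round(r[0],1),np.round(r[1],1),round(r[2],1),np.round(np.median(q[:,2])))
togo(490,-330,200,79.7)
E
```

```text
handle (array([ 452.8, -321.1]), array([121.3,  96.5]), np.float32(178.9))
50 64 182 [ 529.1 -369.9] [21.1 61.9] 75.7 58.0
38 50 144 [ 466.8 -355.7] [11.  93.7] 76.3 45.0
8 30 214 [ 459.  -374.8] [ 25.  115.7] 69.8 13.0
t 21.6 TCP [ 528.4 -143.8  256.4] yaw 79.7 q6 -0.15 F [ 1.  -0.4  3.3] gap 93.9 go tool [-190.1   -4.5   56.4] spin -0.0
```

```bash

python3 - <<'E'
from h import *
c=cam('top'); c['color']=cv2.imread('pics/top0.png')
print('handle',rect(c,(455,248,505,325),(0,0,0),(180,255,45),46))
print('handle',rect(c,(455,248,505,325),(0,0,0),(180,255,55),46))
togo(490,-330,200,79.7)
E
```

```text
handle (array([ 469.9, -336.6]), array([95.4, 48.3]), np.float32(166.1))
handle (array([ 470.1, -337. ]), array([96.9, 51.7]), np.float32(166.3))
t 21.7 TCP [ 528.2 -143.7  253.7] yaw 79.7 q6 -0.15 F [-0.2  0.1 -0.4] gap 93.9 go tool [-190.1   -4.2   53.7] spin -0.0
```

>>> drive_tool(force=30, rows=[{"offset": [-25.7,-0.6,0],"spin": 0,"jaw": 94},{"offset": [-25.7,-0.6,0],"spin": 0,"jaw": 94},{"offset": [-25.7,-0.6,0],"spin": 0,"jaw": 94},{"offset": [-25.7,-0.6,0],"spin": 0,"jaw": 94},{"offset": [-25.7,-0.6,0],"spin": 0,"jaw": 94},{"offset": [-25.7,-0.6,0],"spin": 0,"jaw": 94},{"offset": [-25.7,-0.6,0],"spin": 0,"jaw": 94},{"offset": [-25.7,-0.6,0],"spin": 0,"jaw": 94},{"offset": [0,0,0],"spin": 8.5,"jaw": 94},{"offset": [0,0,0],"spin": 8.5,"jaw": 94},{"offset": [0,0,0],"spin": 8.5,"jaw": 94},{"offset": [0,0,0],"spin": 8.5,"jaw": 94},{"offset": [0,0,0],"spin": 8.5,"jaw": 94},{"offset": [0,0,0],"spin": 8.5,"jaw": 94},{"offset": [0,0,0],"spin": 8.5,"jaw": 94},{"offset": [0,0,0],"spin": 8.5,"jaw": 94},{"offset": [0,0,0],"spin": 8.5,"jaw": 94},{"offset": [0,0,0],"spin": 8.5,"jaw": 94},{"offset": [0,0,0],"spin": 8.5,"jaw": 94},{"offset": [0,0,0],"spin": 0,"jaw": 94}])

```text
clock: 23.7
eef_pos: [485.8, -344.8, 248.8]
eef_rot: [-3.141, 0.001, -0.244]
wrist_force: [0.8, 0.7, 0.4]
finger_gap: 93.8
```

```bash

python3 - <<'E'
from h import *
togo(486.6,-345,115,-13.8)
c=cam('wrist','w5.png'); t=cam('top','t5.png')
print(rect(c,(0,0,640,480),(0,0,0),(180,255,50),46))
for z in (40,46,54): print(z,rect(c,(150,150,500,480),(0,0,0),(180,255,50),z))
P=cloud(c); print('zmap',[np.round(P[v,u],0) for v in (300,400) for u in (250,330,400)])
for p in [(486.6,-345,46),(491.4,-346,46)]: print(proj(c,[p]))
for n,b in {'long':(310,232,420,312),'mid':(205,255,330,320)}.items(): print(n,rect(t,b,(0,0,150),(180,60,255),20))
E
```

```text
t 23.7 TCP [ 485.8 -344.8  248.8] yaw -14.0 q6 1.14 F [0.8 0.7 0.4] gap 93.8 go tool [  0.9   0.  133.8] spin -0.2
(array([ 334.2, -297.7]), array([640.6, 189.9]), np.float32(76.3))
40 (array([ 268.7, -289.2]), array([331.3,  35. ]), np.float32(76.1))
46 (array([ 274.6, -290.8]), array([324.4,  34.3]), np.float32(76.1))
54 (array([ 282.5, -292.8]), array([315.3,  33.3]), np.float32(76.1))
zmap [array([ 431., -261.,   -1.]), array([ 433., -335.,   45.]), array([ 399., -392.,    0.]), array([ 330., -230.,   -1.]), array([ 312., -306.,   -1.]), array([ 294., -372.,   -1.])]
[[325.44351446 232.32390047]]
[[325.17771011 225.81748769]]Traceback (most recent call last):
  File "<stdin>", line 8, in <module>
  File "h.py", line 23, in rect
    n,l,s,ce=cv2.connectedComponentsWithStats(m); k=1+np.argmax(s[1:,4])
                                                      ~~~~~~~~~^^^^^^^^^
    return _wrapfunc(a, 'argmax', axis=axis, out=out, **kwds)
    return bound(*args, **kwds)
ValueError: attempt to get argmax of an empty sequence
```

View pics/w5.png

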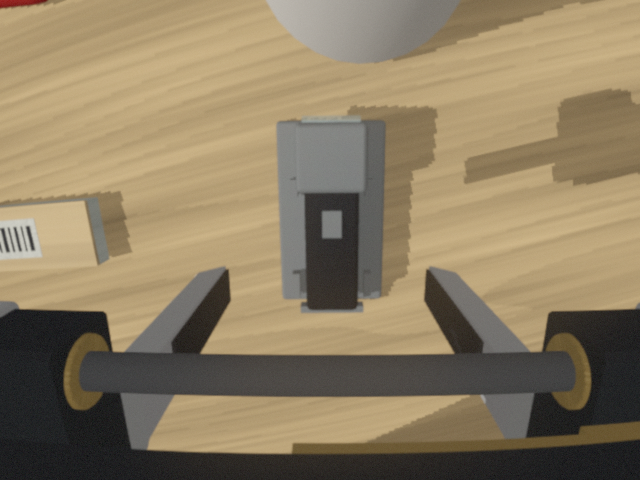

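View pics/t5.png

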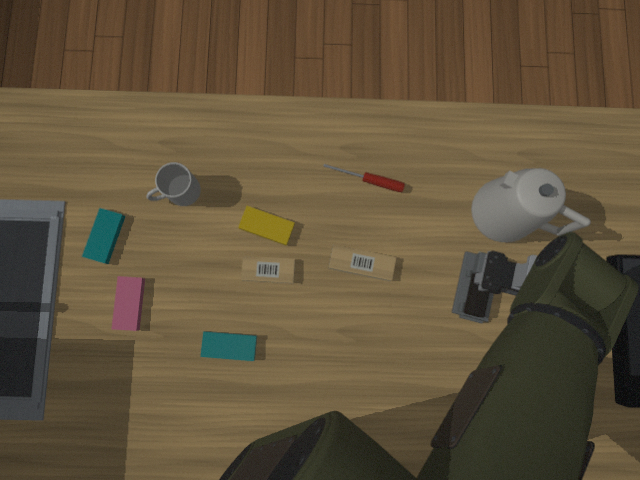

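Both panels lie with their barcodes up: long at (362,262) and mid at (268,270) in the top view. In the wrist view the scanner handle spans columns 305-358 and rows 193-310, between the open fingers.

```bash

python3 - <<'E'
from h import *
c=cam('wrist'); t=cam('top')
p=plane(c,[(331.5,310),(332,193),(305,250),(358,250)],46)[:,:2]; print(np.round(p,1))
print('len',np.linalg.norm(p[1]-p[0]),'w',np.linalg.norm(p[3]-p[2]),'ang',np.degrees(np.arctan2(*(p[1]-p[0])[::-1])))
u=(p[1]-p[0])/np.linalg.norm(p[1]-p[0]); o=p[0]+70*u; print('origin',o,'grip',o-5*u)
h=cv2.cvtColor(t['color'],cv2.COLOR_BGR2HSV)
print(h[262,335],h[262,355],h[240,340])
for n,(a,b) in {'long':(362,262),'mid':(268,270)}.items():
    m=np.zeros((480,640),np.uint8); m[b-12:b+13,a-17:a+18]=(h[b-12:b+13,a-17:a+18,1]<55)*255
    m=cv2.morphologyEx(m,cv2.MORPH_CLOSE,np.ones((3,3))); m=cv2.morphologyEx(m,cv2.MORPH_OPEN,np.ones((3,3)))
    v,uu=np.nonzero(m); P=plane(t,np.c_[uu,v],20)[:,:2]; r=cv2.minAreaRect(P.astype(np.float32)); print(n,len(uu),np.round(r[0],1),np.round(r[1],1),round(r[2],1))
    print(finder.find_in('top','panel_%s_label'%n)[:2])
togo(*(o-5*u),115,-13.8)
E
```

```text
[[ 425.4 -335. ]
 [ 513.8 -356.5]
 [ 477.1 -327.1]
 [ 467.9 -365.4]]
len 91.03787605008169 w 39.413721329789226 ang -13.645326694154761
origin [ 493.39027656 -351.55560514] grip [ 488.53140318 -350.37605035]
[ 20  93 131] [ 35  13 117] [ 19  99 121]
long 327 [539.9 -77. ] [52.2 34.5] 80.0
[{'uv': [364.9, 261.7], 'p': 0.91}]
mid 337 [518.7 142.1] [32.4 52.9] 1.4
[{'uv': [264.6, 222.9], 'p': 0.98}, {'uv': [228.6, 341.6], 'p': 0.91}]
t 24.0 TCP [ 486.  -344.9  249.4] yaw -13.7 q6 1.13 F [-0.1  0.3  0.1] gap 94.1 go tool [  3.8   4.7 134.4] spin 0.1
```

```bash

python3 - <<'E'
from h import *
c=cam('wrist')
for z in (152,46): print(proj(c,[(486,-344.9,z)]))
g=cv2.cvtColor(c['color'],cv2.COLOR_BGR2GRAY); P=cloud(c)
print('tip rows', [ (np.round(P[275,u])) for u in (222,224,226,228,430,432,434,436)])
E
```

```text
[[324.31465852 286.50110213]]
[[325.25760843 233.49806355]]
tip rows [array([ 506., -302.,  161.]), array([ 505., -302.,  160.]), array([ 504., -302.,  157.]), array([ 503., -302.,  152.]), array([ 483., -394.,  159.]), array([ 483., -395.,  161.]), array([ 483., -396.,  160.]), array([ 484., -396.,  165.])]
```

>>> drive_tool(force=30, rows=[{"offset": [1.9,1.7,25],"spin": 0,"jaw": 94},{"offset": [1.9,1.7,25],"spin": 0,"jaw": 94},{"offset": [0,0,20],"spin": 0,"jaw": 94},{"offset": [0,0,0],"spin": 0,"jaw": 94},{"offset": [0,0,0],"spin": 0,"jaw": 94}])

```text
clock: 24.55
eef_pos: [489.0, -349.3, 180.1]
eef_rot: [3.142, -0.0, -0.24]
wrist_force: [-0.6, 0.0, 0.5]
finger_gap: 94.1
```

```bash

python3 - <<'E'
from h import *
c=cam('wrist','w6.png')
togo(488.5,-350.4,115,-13.8)
s=manip.read_state(); x,y,z=s['eef_pos']; print(proj(c,[(x,y,46),(x,y,z-97)]))
h=cv2.cvtColor(c['color'],cv2.COLOR_BGR2GRAY)
for v in (180,200,220,240): 
    r=h[v].astype(int); d=np.nonzero(r[230:430]<60)[0]; print(v,d.min()+230 if len(d) else None,d.max()+230 if len(d) else None)
E
```

```text
t 24.6 TCP [ 489.2 -349.4  180.8] yaw -13.8 q6 1.13 F [0.1 0.4 0.3] gap 93.7 go tool [-0.4  1.2 65.8] spin 0.0
[[324.8619836  262.49719529]
 [324.46066044 287.036005  ]]
180 None None
200 None None
220 311 360
240 293 360
```

View pics/w6.png

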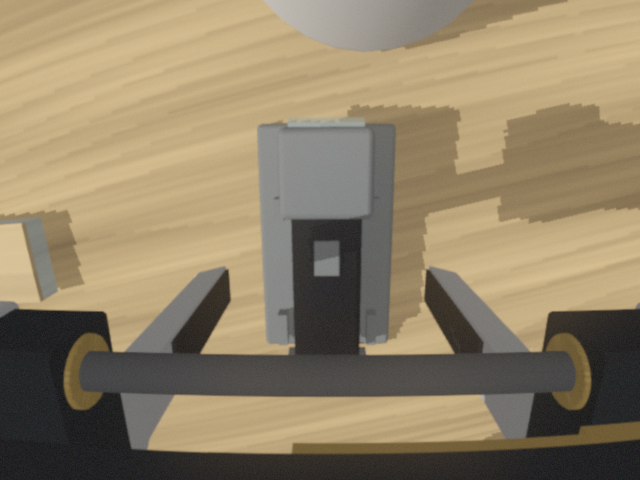

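>>> drive_tool(force=30, rows=[{"offset": [0,-0.9,20],"spin": 0,"jaw": 94},{"offset": [0,0,20],"spin": 0,"jaw": 90},{"offset": [0,0,16],"spin": 0,"jaw": 80},{"offset": [0,0,10],"spin": 0,"jaw": 70},{"offset": [0,0,0],"spin": 0,"jaw": 60},{"offset": [0,0,0],"spin": 0,"jaw": 50},{"offset": [0,0,0],"spin": 0,"jaw": 44},{"offset": [0,0,0],"spin": 0,"jaw": 41},{"offset": [0,0,0],"spin": 0,"jaw": 30},{"offset": [0,0,0],"spin": 0,"jaw": 30},{"offset": [0,0,0],"spin": 0,"jaw": 30}])

```text
clock: 25.7
eef_pos: [489.3, -348.4, 114.1]
eef_rot: [3.141, -0.001, -0.241]
wrist_force: [-1.3, 0.3, 5.7]
finger_gap: 39.9
```

```bash

python3 - <<'E'
from h import *
togo(488.5,-350.4,115,-13.8)
E
```

```text
t 25.7 TCP [ 489.3 -348.4  114.1] yaw -13.8 q6 1.13 F [-1.3  0.3  5.7] gap 39.9 go tool [-0.3  2.1 -0.9] spin -0.0
```

Gripped (gap 39.9 mm). Lift straight out, then go over the long label.

>>> drive_tool(force=40, rows=[{"offset": [0,0,0],"spin": 0,"jaw": 30},{"offset": [0,0,-10],"spin": 0,"jaw": 30},{"offset": [0,0,-20],"spin": 0,"jaw": 30},{"offset": [0,0,-20],"spin": 0,"jaw": 30},{"offset": [0,0,-25],"spin": 0,"jaw": 30},{"offset": [0,0,-25],"spin": 0,"jaw": 30},{"offset": [0,0,-20],"spin": 0,"jaw": 30},{"offset": [-7,-13.7,0],"spin": 0,"jaw": 30},{"offset": [-14,-27.5,0],"spin": 0,"jaw": 30},{"offset": [-14,-27.5,0],"spin": 0,"jaw": 30},{"offset": [-14,-27.5,0],"spin": 0,"jaw": 30},{"offset": [-14,-27.5,0],"spin": 0,"jaw": 30},{"offset": [-14,-27.5,0],"spin": 0,"jaw": 30},{"offset": [-14,-27.5,0],"spin": 0,"jaw": 30},{"offset": [-14,-27.5,0],"spin": 0,"jaw": 30},{"offset": [-14,-27.5,0],"spin": 0,"jaw": 30},{"offset": [-14,-27.5,0],"spin": 0,"jaw": 30},{"offset": [-6,-13.7,10],"spin": 0,"jaw": 30},{"offset": [0,0,20],"spin": 0,"jaw": 30},{"offset": [0,0,3],"spin": 0,"jaw": 30}])

```text
clock: 27.7
eef_pos: [419.0, -47.6, 199.4]
eef_rot: [3.142, 0.003, -0.24]
wrist_force: [-0.8, -0.3, -1.2]
finger_gap: 40.0
```

```bash

python3 - <<'E'
from h import *
togo(420,-47.5,201,-13.8)
c=cam('side'); cv2.imwrite('pics/s12.png',cv2.resize(c['color'][190:330,220:400],None,fx=4,fy=4,interpolation=3))
c=cam('wrist','w7.png'); h=cv2.cvtColor(c['color'],cv2.COLOR_BGR2HSV)
t=cam('top'); print([r for n in ('top','wrist') for r in finder.find_in(n,'panel_long_label')[:2]],proj(t,[(539.9,-77,20),(518.7,142.1,20)]),proj(c,[(539.9,-77,20)]))
E
```

```text
t 27.7 TCP [419.  -47.6 199.4] yaw -13.8 q6 1.61 F [-0.8 -0.3 -1.2] gap 40.0 go tool [ 1.  -0.4 -1.6] spin 0.0
[{'uv': [363.8, 262.0], 'p': 0.81}, {'uv': [328.1, 43.8], 'p': 0.65}] [[362.2071835  262.13684791]
 [267.50207727 268.96290579]] [[323.83717327  46.56897812]]
```

View pics/s12.png

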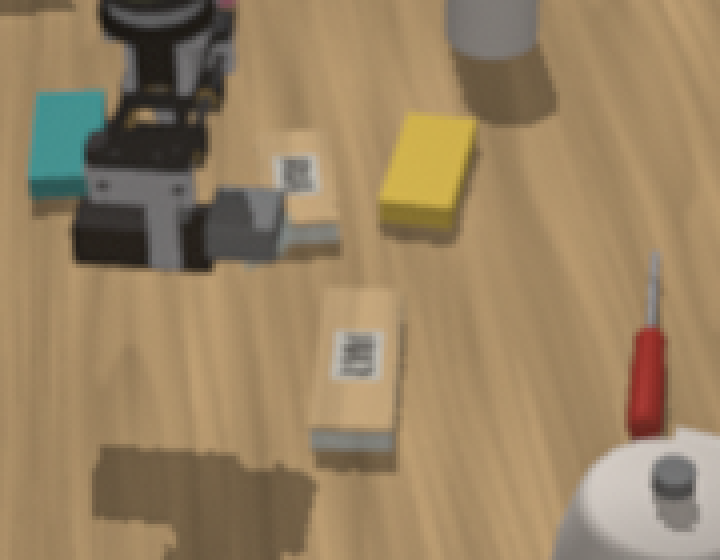

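View pics/w7.png

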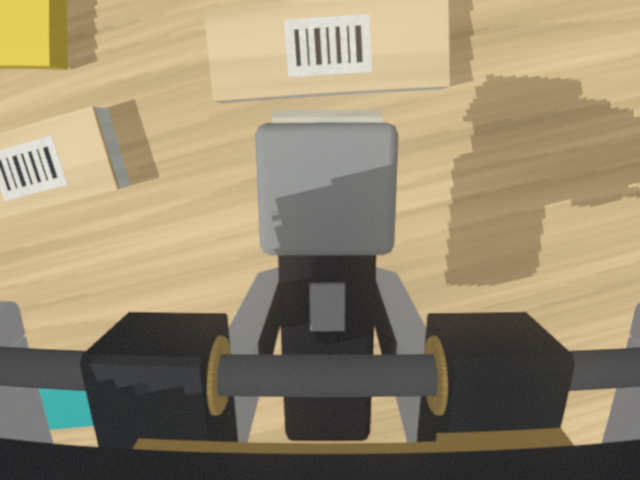

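The label centre (328,44) lies on the scanner's axis (column 327), and both labels are where I measured them. I'll nudge 1 mm and hold still.

>>> drive_tool(force=40, rows=[{"offset": [1,-0.4,-1.5],"spin": 0,"jaw": 30},{"offset": [0,0,0],"spin": 0,"jaw": 30},{"offset": [0,0,0],"spin": 0,"jaw": 30},{"offset": [0,0,0],"spin": 0,"jaw": 30},{"offset": [0,0,0],"spin": 0,"jaw": 30},{"offset": [0,0,0],"spin": 0,"jaw": 30},{"offset": [0,0,0],"spin": 0,"jaw": 30},{"offset": [0,0,0],"spin": 0,"jaw": 30},{"offset": [0,0,0],"spin": 0,"jaw": 30},{"offset": [0,0,0],"spin": 0,"jaw": 30},{"offset": [0,0,0],"spin": 0,"jaw": 30},{"offset": [0,0,0],"spin": 0,"jaw": 30},{"offset": [0,0,0],"spin": 0,"jaw": 30},{"offset": [0,0,0],"spin": 0,"jaw": 30},{"offset": [0,0,0],"spin": 0,"jaw": 30},{"offset": [0,0,0],"spin": 0,"jaw": 30},{"offset": [0,0,0],"spin": 0,"jaw": 30},{"offset": [0,0,0],"spin": 0,"jaw": 30},{"offset": [0,0,0],"spin": 0,"jaw": 30}])

```text
clock: 29.85
eef_pos: [420.8, -48.0, 202.0]
eef_rot: [3.142, -0.0, -0.241]
wrist_force: [1.3, -0.1, -3.4]
finger_gap: 39.9
```

```bash

python3 - <<'E'
from h import *
togo(398.8,171.6,201,-13.8)
t=cam('top'); h=cv2.cvtColor(t['color'],cv2.COLOR_BGR2HSV)
for n,(a,b) in {'long':(362,262),'mid':(268,270)}.items():
    m=np.zeros((480,640),np.uint8); m[b-12:b+13,a-17:a+18]=(h[b-12:b+13,a-17:a+18,1]<55)*255
    m=cv2.morphologyEx(m,cv2.MORPH_CLOSE,np.ones((3,3))); m=cv2.morphologyEx(m,cv2.MORPH_OPEN,np.ones((3,3)))
    v,uu=np.nonzero(m); P=plane(t,np.c_[uu,v],20)[:,:2]; r=cv2.minAreaRect(P.astype(np.float32)); print(n,len(uu),np.round(r[0],1),np.round(r[1],1))
E
```

```text
t 29.9 TCP [420.8 -48.  202. ] yaw -13.8 q6 1.61 F [ 1.3 -0.1 -3.4] gap 39.9 go tool [ -73.8 -208.     1. ] spin -0.0
long 331 [540.2 -76.8] [52.5 34.6]
mid 340 [518.7 142.2] [52.4 34.8]
```

>>> drive_tool(force=40, rows=[{"offset": [-4,-11,0],"spin": 0,"jaw": 30},{"offset": [-8,-22,0],"spin": 0,"jaw": 30},{"offset": [-9,-25,0],"spin": 0,"jaw": 30},{"offset": [-9,-25,0],"spin": 0,"jaw": 30},{"offset": [-9,-25,0],"spin": 0,"jaw": 30},{"offset": [-9,-25,0],"spin": 0,"jaw": 30},{"offset": [-9,-25,0],"spin": 0,"jaw": 30},{"offset": [-8,-25,0],"spin": 0,"jaw": 30},{"offset": [-5,-15,0],"spin": 0,"jaw": 30},{"offset": [-3.8,-10,1],"spin": 0,"jaw": 30},{"offset": [0,0,0],"spin": 0,"jaw": 30},{"offset": [0,0,0],"spin": 0,"jaw": 30}])

```text
clock: 31.1
eef_pos: [398.6, 171.4, 200.9]
eef_rot: [3.141, 0.0, -0.241]
wrist_force: [-0.1, -0.4, -1.9]
finger_gap: 39.8
```

```bash

python3 - <<'E'
from h import *
togo(398.8,171.6,201,-13.8)
c=cam('wrist','w8.png'); print(finder.find_in('wrist','panel_mid_label')[:3], proj(c,[(518.7,142.1,20)]))
E
```

```text
t 31.1 TCP [398.6 171.4 200.9] yaw -13.8 q6 2.13 F [-0.1 -0.4 -1.9] gap 39.8 go tool [ 0.1 -0.2 -0.1] spin 0.0
[{'uv': [3.8, 289.7], 'p': 0.89}, {'uv': [222.1, 304.4], 'p': 0.78}, {'uv': [325.2, 51.7], 'p': 0.7}] [[324.51687221  48.39890037]]
```

The mid label shows at (325,52), centred on the scanner's axis. Holding still.

>>> drive_tool(force=40, rows=[{"offset": [0,0,0],"spin": 0,"jaw": 30},{"offset": [0,0,0],"spin": 0,"jaw": 30},{"offset": [0,0,0],"spin": 0,"jaw": 30},{"offset": [0,0,0],"spin": 0,"jaw": 30},{"offset": [0,0,0],"spin": 0,"jaw": 30},{"offset": [0,0,0],"spin": 0,"jaw": 30},{"offset": [0,0,0],"spin": 0,"jaw": 30},{"offset": [0,0,0],"spin": 0,"jaw": 30},{"offset": [0,0,0],"spin": 0,"jaw": 30},{"offset": [0,0,0],"spin": 0,"jaw": 30},{"offset": [0,0,0],"spin": 0,"jaw": 30},{"offset": [0,0,0],"spin": 0,"jaw": 30},{"offset": [0,0,0],"spin": 0,"jaw": 30},{"offset": [0,0,0],"spin": 0,"jaw": 30},{"offset": [0,0,0],"spin": 0,"jaw": 30},{"offset": [0,0,0],"spin": 0,"jaw": 30},{"offset": [0,0,0],"spin": 0,"jaw": 30},{"offset": [0,0,0],"spin": 0,"jaw": 30}])

```text
clock: 33.0
eef_pos: [398.8, 171.6, 201.0]
eef_rot: [3.142, -0.0, -0.241]
wrist_force: [-0.4, 0.3, -2.1]
finger_gap: 39.7
```

```bash

python3 - <<'E'
from h import *
togo(489.3,-348.4,234,-13.8)
E
```

```text
t 33.0 TCP [398.8 171.6 201. ] yaw -13.8 q6 2.13 F [-0.4  0.3 -2.1] gap 39.7 go tool [212.  483.4 -33. ] spin -0.0
```

>>> drive_tool(force=40, rows=[{"offset": [0,0,-20],"spin": 0,"jaw": 30},{"offset": [0,0,-25],"spin": 0,"jaw": 30},{"offset": [0,0,-15],"spin": 0,"jaw": 30},{"offset": [6,13.4,0],"spin": 0,"jaw": 30},{"offset": [13,30,0],"spin": 0,"jaw": 30},{"offset": [15,34,0],"spin": 0,"jaw": 30},{"offset": [15,34,0],"spin": 0,"jaw": 30},{"offset": [15,34,0],"spin": 0,"jaw": 30},{"offset": [15,34,0],"spin": 0,"jaw": 30},{"offset": [15,34,0],"spin": 0,"jaw": 30},{"offset": [15,34,0],"spin": 0,"jaw": 30},{"offset": [15,34,0],"spin": 0,"jaw": 30},{"offset": [15,34,0],"spin": 0,"jaw": 30},{"offset": [15,34,0],"spin": 0,"jaw": 30},{"offset": [15,34,0],"spin": 0,"jaw": 30},{"offset": [15,34,0],"spin": 0,"jaw": 30},{"offset": [15,34,0],"spin": 0,"jaw": 30},{"offset": [9,21,0],"spin": 0,"jaw": 30},{"offset": [4,11,0],"spin": 0,"jaw": 30},{"offset": [0,0,0],"spin": 0,"jaw": 30}])

```text
clock: 35.0
eef_pos: [489.1, -349.1, 260.5]
eef_rot: [-3.141, 0.001, -0.242]
wrist_force: [-0.2, -0.5, -2.5]
finger_gap: 39.8
```

```bash

python3 - <<'E'
from h import *
togo(489.3,-348.4,114.5,-13.8)
c=cam('wrist','w9.png')
P=cloud(c); print(len(P))
E
```

```text
t 35.0 TCP [ 489.1 -349.1  260.5] yaw -13.9 q6 1.13 F [-0.2 -0.5 -2.5] gap 39.8 go tool [ 1.00e-01 -7.00e-01  1.46e+02] spin -0.1
480
```

View pics/w9.png

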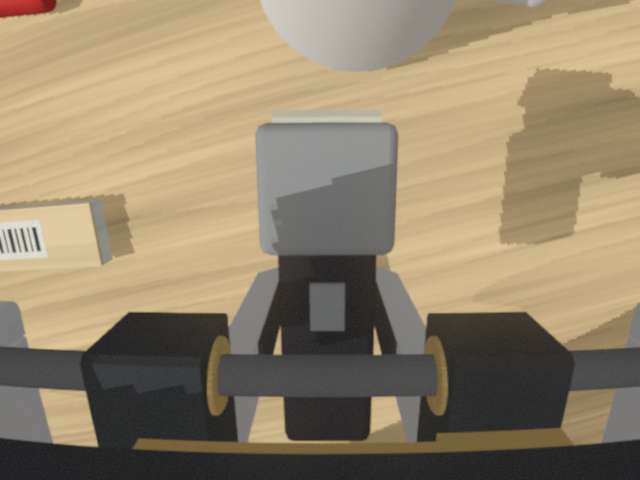

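The scanner sits in the grip exactly as before (head at columns 257-397), so no slip. I'll lower it back on the recorded pose.

>>> drive_tool(force=40, rows=[{"offset": [0.1,-0.7,20],"spin": 0,"jaw": 30},{"offset": [0,0,25],"spin": 0,"jaw": 30},{"offset": [0,0,25],"spin": 0,"jaw": 30},{"offset": [0,0,25],"spin": 0,"jaw": 30},{"offset": [0,0,20],"spin": 0,"jaw": 30},{"offset": [0,0,12],"spin": 0,"jaw": 30},{"offset": [0,0,8],"spin": 0,"jaw": 30},{"offset": [0,0,5],"spin": 0,"jaw": 30},{"offset": [0,0,3],"spin": 0,"jaw": 30},{"offset": [0,0,2.5],"spin": 0,"jaw": 30},{"offset": [0,0,0],"spin": 0,"jaw": 30},{"offset": [0,0,0],"spin": 0,"jaw": 30}])

```text
clock: 36.25
eef_pos: [489.6, -347.9, 115.9]
eef_rot: [3.141, -0.001, -0.241]
wrist_force: [0.4, -0.3, -2.0]
finger_gap: 39.8
```

```bash

python3 - <<'E'
from h import *
togo(489.3,-348.4,114.1,-13.8)
E
```

```text
t 36.2 TCP [ 489.6 -347.9  115.9] yaw -13.8 q6 1.13 F [ 0.4 -0.3 -2. ] gap 39.8 go tool [-0.2  0.6  1.8] spin -0.0
```

Still about 1.8 mm above its seat, with its weight still in the grip. Lower the rest, release and rise.

>>> drive_tool(force=10, rows=[{"offset": [0,0.5,1],"spin": 0,"jaw": 30},{"offset": [0,0,0.8],"spin": 0,"jaw": 30},{"offset": [0,0,0],"spin": 0,"jaw": 30},{"offset": [0,0,0],"spin": 0,"jaw": 42},{"offset": [0,0,0],"spin": 0,"jaw": 50},{"offset": [0,0,0],"spin": 0,"jaw": 70},{"offset": [0,0,0],"spin": 0,"jaw": 80},{"offset": [0,0,0],"spin": 0,"jaw": 80},{"offset": [0,0,0],"spin": 0,"jaw": 80},{"offset": [0,0,-10],"spin": 0,"jaw": 80},{"offset": [0,0,-20],"spin": 0,"jaw": 80},{"offset": [0,0,-30],"spin": 0,"jaw": 80},{"offset": [0,0,-40],"spin": 0,"jaw": 90},{"offset": [0,0,-40],"spin": 0,"jaw": 94},{"offset": [0,0,0],"spin": 0,"jaw": 94},{"offset": [0,0,0],"spin": 0,"jaw": 94}])

```text
clock: 37.85
eef_pos: [489.5, -348.3, 254.9]
eef_rot: [3.141, -0.002, -0.241]
wrist_force: [-0.0, 0.0, -0.6]
finger_gap: 94.1
```

```bash

python3 - <<'E'
from h import *
togo(489.3,-348.4,114.1,-13.8)
w=cam('wrist'); t=cam('top'); s=cam('side')
h=cv2.cvtColor(t['color'],cv2.COLOR_BGR2HSV)
p=cloud(w); print('handle/head z',p[230,320],p[160,330])
a=cv2.resize(w['color'],(400,300)); b=cv2.resize(t['color'],(400,300)); d=cv2.resize(s['color'][150:400,200:420],(400,300)); x=cv2.resize(w['color'][100:330,230:430],(400,300))
cv2.imwrite('pics/f.png',np.vstack([np.hstack([a,b]),np.hstack([d,x])]))
E
```

```text
t 37.9 TCP [ 489.5 -348.3  254.9] yaw -13.8 q6 1.13 F [-0.   0.  -0.6] gap 94.1 go tool [-1.000e-01  2.000e-01  1.408e+02] spin -0.0
handle/head z [ 492.63061818 -345.19057231   48.45270631] [ 541.15636356 -364.64430777   55.79927756]
```

View pics/f.png

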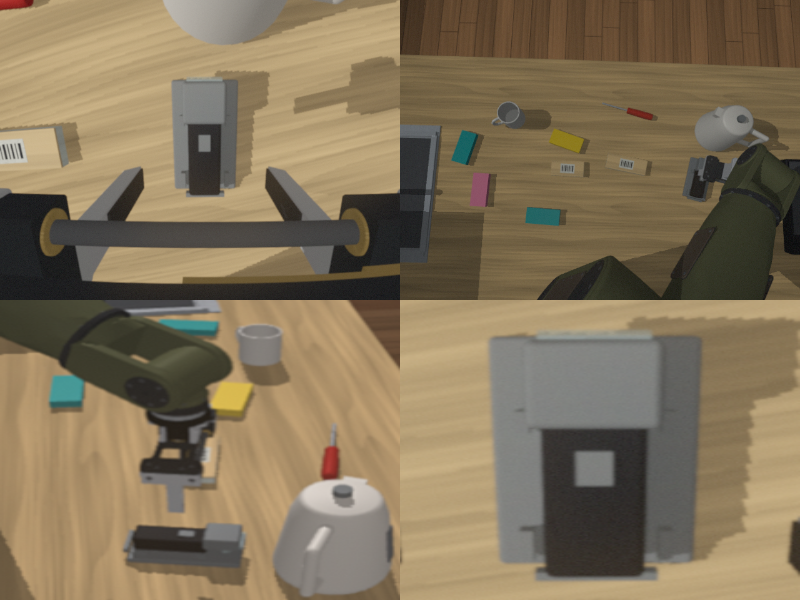

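The scanner is seated straight between the lugs, both labels are up and everything else is where it was. Handing in.

```bash
python3 -c "
from cell import manip
print(manip.sign_off())"
```

```text
the job is handed in; nothing more can be done
None
```

I turned over both panels that were present, scanned them longest first, and put the scanner back in its cradle. I handed the job in at about 38 s of the 210 s; no verdict is reported.

- **Panels:** only panel_long and panel_mid were there, with no panel_short. Both now lie flat with their barcodes up.
- **Scanning:** I scanned panel_long, then panel_mid. Each time I held the scanner still for over 1.8 s, with the window worked out to be about 95 mm above the label. In the wrist view both labels were within a few pixels of the scanner's axis. Nothing reports whether a scan registered.
- **Scanner:** it was put back at its recorded pick-up pose. In the last picture it sits straight between the lugs. The depth reading put the handle top at about 48 mm against 46 expected, which is within the calibration error.
- **Other objects:** the kettle, mug, screwdriver and coloured look-alikes are where they were.
- **Disagreements:**
  - After I released panel_mid, it turned up about 4 cm from where I laid it, probably the announced knock. I measured it again before scanning.
  - The wrist camera was about 3 mm off sideways, so I lined up on the fingers instead.

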